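# Set up the staining extraction unit: damper lever to half, lid to 45 degrees

## Robot

A 6-joint arm with a two-finger parallel gripper is mounted at the origin on a cart in front of the work surface, level with it; the furniture and walls round the work are solid. World frame = base frame: x ahead of the robot, y to its left, z up, the work surface at z = 0. Lengths are in m, angles in rad, forces in N, time in s.
With the tool pointing down it reaches from about 0.425 to 0.95 m from the base axis. Payload 3.5 kg.
Tool frame: the origin (TCP) lies between the finger pads; the fingertips stand 14 mm ahead of it and the grasp point (between the pads) lies 5 mm behind it (ctrl.tip_extent is the distance from the TCP to the fingertips, in m); x points along the fingers, z is the direction in which the jaws open and shut, and the axes are right-handed (so a half turn about x gives the same grasp; the last joint's range is limited). The gripper opens to 85 mm and grips with 20 to 120 N. Pads are 22 mm wide; open, the fingers measure 114 mm over their backs; the gripper's body (76 mm by 85 mm) begins 54 mm behind the grasp point. The pads swing forward as they close: fully open they stand 13 mm farther back than shut.
Start: joints at [1.022, 0.286, 1.577, -0, 1.279, -0.15], TCP at [0.262, 0.622, 0.22] pointing down, gripper open.
Joint ranges: [-2.77, 2.77], [-0.9, 2.22], [0.21, 2.48], [-1.53, 4.67], [0.24, 2.81], [-2.84, 2.84]. Speed limits (rad/s): [2.79, 2.79, 3.14, 3.14, 3.14, 3.14].

## Interface

Orientations are given as a unit quaternion [x, y, z, w].
In Python, from plant import ctrl gives the robot as it stands.
- The arm moves only by the tool move_arm, never from a script. Its argument "commands" is one flat list of numbers, 4 for each row, row after row: the shift along the tool's x, y, z in units of 25 mm (1.0 is 25 mm), then the turn about the tool's x in units of 5 degrees (1.0 is 5 degrees). A call has 1 to 20 rows; each row shifts and turns the commanded pose from where the row before left it, along the tool's axes as they then stand; what a row does not reach is not made up. A row lasts 1/8 s, in which the tool goes at most 62.5 mm and 10.7 degrees, less where a joint would pass 70% of its speed; a pose out of reach is approached as far as the arm can. A call is refused whole if a number of a shift passes 1 or a number of a turn 1, either way. A call with a gripper value outside its range is refused whole. "jaw" is the finger opening in mm, from 0 to 85.4, set as the call begins (left out, the last holds). The fingers move at their own pace and stop on an object; "force" is the grip in N (left out, the last holds). Time passes only in rows, so rows that do not move let the fingers close. It gives the time, the measured TCP pose, the force and the opening at its end, in the units of the state.
- ctrl.get_state(): the state, without advancing time (a new reading comes with each control period).
- ctrl.read_camera(name): name is "scene" or "top"; returns the picture (384x512x3 uint8, red, green, blue); there is no depth.
- ctrl.get_calibration(name): a dict with "camera_matrix" (3x3 intrinsics, pixels), "camera_from_world" (4x4, takes a point from world to camera coordinates). Camera axes: x right, y down, z forward; pixel columns grow to the right and rows downward; lengths in m; the calibration is good to about 2 mm. A picture is of the moment at which its call begins. get_calibration takes no time and is no camera call.
- ctrl.sign_off(): hands the job in, once; it reports no verdict.
The state is a dict: "time": time; "qpos": joint angles; "dq": joint speeds; "joint_efforts": joint torques, N m; "eef_pos": TCP position; "tcp_rot": TCP orientation; "contact_force": force on the tool from outside, world axes, zero at the start; "wrist_torque": the same for the moment, N m; "opening": opening from 0.0 (shut) to 1.0 (fully open).
Only numpy, scipy, OpenCV 4.12 (cv2) and the standard library are available. Lean on these libraries where they do the work, as an engineer would, in place of code of your own. Each camera call takes 0.05 s, during which the arm holds its last target.

## Task

Get the bench extraction unit ready for staining. Before opening anything, set its damper from shut to half open: press the sprung lever down at its thumb rest until the index pin is clear of the plate, swing it to the middle one of the seven notches, and let it spring up so that the pin sits in that notch. Then raise the lid of the box to about 45 degrees and leave it standing there; do not force the lever, and leave the things around the unit where they are.

Things in the scene. Friction and masses are not known exactly. Their poses are not given: they have to be found in the camera images.
- unit: extraction unit, fixed: grey base plate 170x410x8 mm; on it from right (-y) to left: white box 160x190 mm with hinged clear lid, rim 115 mm up, centre at y -105 mm, a tube rack inside; duct 60 mm thick along y with the damper; white round filter canister, 110 mm across, 90 mm high, centre at y +145 mm. Origin: centre of the base plate's underside; -x = front (robot side), z up
- stem (a point): on the damper's upright stem axis (unit's y +45 mm), at the top face of the index plate, 123 mm above the counter. The plate is a fixed flat metal sector above the lever, 3 mm thick, radius 95 mm, with seven notches 10.5 mm wide in its outer edge, 15 degrees apart, from shut (unit's -x) to full open (unit's +y); a line at each, the longest at the middle one; a 6 mm screw head at its centre
- middle_notch (a point): centre of the middle (fourth) notch, half open, in the top face of the index plate, 85 mm from the stem axis, 45 degrees from the shut notch
- damper (a joint): angle of the damper lever about the upright stem (rad), clockwise from above: 0 = shut, lever to the unit's front (-x); 1.571 = full open, lever to its +y. Notches at 0, 0.262, 0.524, 0.785 (middle, half open), 1.047, 1.309, 1.571. Stiff: stays where left. It starts latched in the shut notch; let up between two notches, the pin presses up under the plate and does not latch
- damper_lever (a joint): downward tilt of the lever (rad) about a level pivot 20 mm from the stem axis: 0 = sprung fully up, pin in a notch; about 0.123 = the pin (8 mm thick, domed, 85 mm from the stem axis) just clears the plate's underside; 0.15 = hard stop. The spring takes about 4 N at the thumb rest at 0, 8.5 N when clear and 9.5 N at the stop; beyond it the force climbs steeply
- thumb_rest (a point): centre of the floor of the thumb rest at the lever's end, 135 mm from the stem axis: a grey open dish, 54x54 mm outside, 46x46 mm inside, rim 8 mm high; its floor is 120 mm above the counter when the lever is up, about 14 mm lower when the pin is clear, 17 mm lower at the stop. Its x axis points along the lever towards the stem
- lid (a joint): opening angle of the lid (rad): 0 shut, 0.785 = 45 degrees, 1.7 fully open. A stiff friction hinge (0.55 N m) along the top of the box's rear wall keeps it where it is left.
- lid_lip (a point): middle of the front edge of the lid's lip, at its underside; shut it is 115 mm above the counter. The lip is a white bar 200 mm long (along y) and 9 mm thick that overhangs the front wall of the box by 26 mm, so it can be hooked from below with tilted fingers.
- lid_hinge (a point): middle of the lid's hinge axis (along the unit's y), 190 mm behind the lip's front edge
- stain_bottle: small brown bottle with a black cap, 32 mm wide, 75 mm tall, standing on the front of the base plate, below the lever; stands or lies loose; origin at the centre of its underside
- slide_box: flat slide box 65x155x34 mm, left of the unit; stands or lies loose; origin at the centre of its underside
- bench_timer: small flat timer, 66x66x20 mm, left of the unit; stands or lies loose; origin at the centre of its underside
- big_bottle: white bottle, 62 mm wide, 150 mm tall, right of the unit at the back; stands or lies loose; origin at the centre of its underside
- mid_bottle: white bottle, 50 mm wide, 120 mm tall, right of the unit; stands or lies loose; origin at the centre of its underside
- carton: small carton 70x110x40 mm, right of the unit; stands or lies loose; origin at the centre of its underside

How it is judged:
By the outcome, as a careful person would: the job done as asked, in the order asked, and still so for the second after the job is handed in, with the robot touching nothing.
It also fails if it takes over 56 s, if anything falls off the work surface, if the arm or the gripper's body presses on something with over 40 N, if the wrist force passes 120 N, or if a joint passes its speed limit or range.

## Working session

There is one attempt and no reset: what is moved stays moved. The work goes in short steps, Python scripts to look and compute and a tool call to move; the robot and the scene stay as the last step left them, time stands still between calls to the robot, and variables do not carry over. Pictures are saved under pics/ and viewed, and the job is handed in when it is done.

Besides the shell and the picture viewer there is one more tool, called after "Call:" as a command line: name --argument value ..., lists and objects as JSON in quotes. move_arm: Moves the arm, as the interface text tells. Its arguments: {"type":"object","properties":{"commands":{"type":"array"},"jaw":{"type":"number"},"force":{"type":"number"}},"required":["commands"]}

```bash
ls; mkdir -p pics
python3 - <<'E'
from plant import ctrl
import cv2,numpy as np
s=ctrl.get_state()
for k,v in s.items(): print(k,np.round(v,4))
for n in("scene","top"):
    im=ctrl.read_camera(n); cv2.imwrite(f"pics/{n}0.png",im[:,:,::-1])
    c=ctrl.get_calibration(n); print(n,c)
print(ctrl.tip_extent)
E
```

```text
pics
time 0.0
qpos [ 1.022   0.2872  1.5782 -0.      1.2786 -0.15  ]
dq [-0.0006 -0.0006  0.0001  0.0008  0.0006 -0.0003]
joint_efforts [ 2.00000e-03 -4.05967e+01 -2.92635e+01 -1.00000e-04  5.80000e-03
  0.00000e+00]
eef_pos [0.2617 0.6214 0.2189]
tcp_rot [-0.3914  0.5899  0.3907  0.5884]
contact_force [-0.5243 -0.8604  0.3444]
wrist_torque [ 0.0133 -0.024   0.0029]
opening 1.0015
scene {'camera_matrix': array([[494.60960463,   0.        , 249.34958256],
       [  0.        , 494.60960463, 186.61503168],
       [  0.        ,   0.        ,   1.        ]]), 'camera_from_world': array([[ 0.74137162, -0.67058099, -0.0262536 , -0.28385352],
       [-0.32650479, -0.32624187, -0.88710815,  0.33775638],
       [ 0.58631284,  0.66624873, -0.46081437,  1.07971548],
       [ 0.        ,  0.        ,  0.        ,  1.        ]])}
top {'camera_matrix': array([[378.99620465,   0.        , 248.85380393],
       [  0.        , 378.99620465, 187.86857253],
       [  0.        ,   0.        ,   1.        ]]), 'camera_from_world': array([[-0.02631498, -0.99951245,  0.01680456,  0.19209026],
       [-0.99384064,  0.02434802, -0.10811083,  0.58855384],
       [ 0.10764896, -0.01954599, -0.99399681,  1.11687655],
       [ 0.        ,  0.        ,  0.        ,  1.        ]])}
0.014
```

View pics/scene0.png

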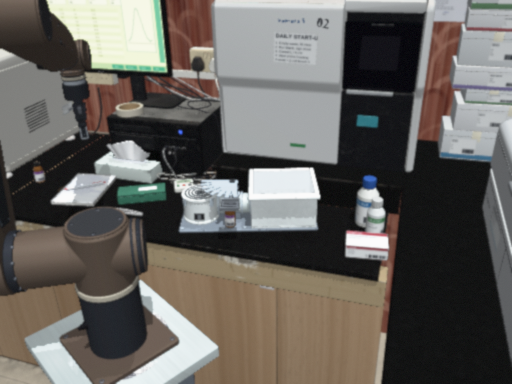

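View pics/top0.png

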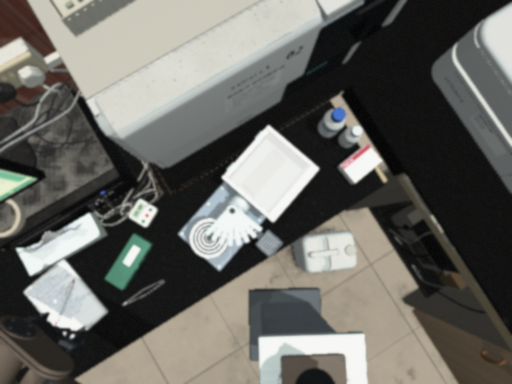

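Run:
```python
import cv2
a=cv2.imread("pics/top0.png")[115:285,165:330]; cv2.imwrite("pics/topz.png",cv2.resize(a,None,fx=3.5,fy=3.5,interpolation=cv2.INTER_CUBIC))
a=cv2.imread("pics/scene0.png")[155:245,165:330]; cv2.imwrite("pics/scenez.png",cv2.resize(a,None,fx=4.8,fy=4.8,interpolation=cv2.INTER_CUBIC))
```

```text
(no output)
```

View pics/topz.png

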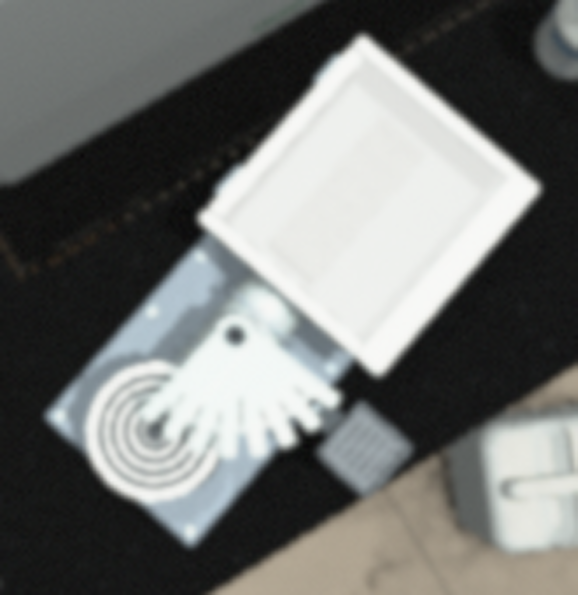

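View pics/scenez.png

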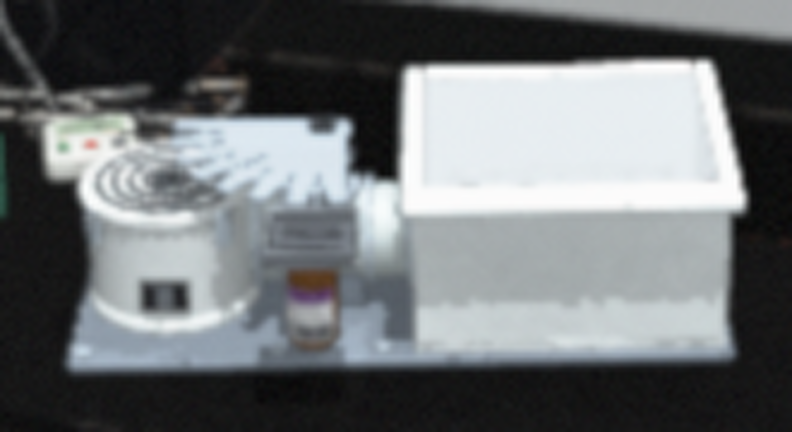

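```bash
cat > h.py <<'E'
import numpy as np
from plant import ctrl
from scipy.spatial.transform import Rotation as R
def ray(n,px,z):
    c=ctrl.get_calibration(n);K=c["camera_matrix"];T=c["camera_from_world"]
    d=T[:3,:3].T@np.linalg.solve(K,[px[0],px[1],1]);o=-T[:3,:3].T@T[:3,3]
    return o+d*(z-o[2])/d[2]
def proj(n,p):
    c=ctrl.get_calibration(n);K=c["camera_matrix"];T=c["camera_from_world"]
    q=K@(T[:3,:3]@np.asarray(p)+T[:3,3]);return q[:2]/q[2]
def st():
    s=ctrl.get_state();Rm=R.from_quat(s["tcp_rot"]).as_matrix()
    return s,np.array(s["eef_pos"]),Rm
E
python3 - <<'E'
from h import *
def t(u,v,z): return ray("top",(u/3.5+165-.35,v/3.5+115-.35),z)
def sc(u,v,z): return ray("scene",(u/4.8+165-.4,v/4.8+155-.4),z)
st_=t(235,334,.126); th=t(365,449,.126); 
print("stem",st_,"thumb",th,np.linalg.norm((th-st_)[:2]),np.degrees(np.arctan2(*(th-st_)[1::-1])))
L=[t(363,37,.122),t(541,187,.122),t(378,375,.122),t(200,215,.122)]
for i in range(4):
    d=L[(i+1)%4]-L[i];print(L[i],np.linalg.norm(d),np.degrees(np.arctan2(d[1],d[0])))
b1=t(45,415,.008);b2=t(190,548,.008);print(b1,b2,np.linalg.norm(b1-b2),np.degrees(np.arctan2(*(b2-b1)[1::-1])))
# scene base corners
a=sc(70,372,.004);b=sc(735,358,.004);print(a,b,np.linalg.norm(a-b),np.degrees(np.arctan2(*(b-a)[1::-1])))
print("lip scene",sc(405,210,.115),sc(745,212,.115), "dish scene",sc(312,228,.128))
print("cam pos",[-(ctrl.get_calibration(n)["camera_from_world"][:3,:3].T@ctrl.get_calibration(n)["camera_from_world"][:3,3]) for n in("top","scene")])
E
```

```text
stem [0.52254288 0.22753936 0.126     ] thumb [0.430253   0.12808271 0.126     ] 0.1356799423990251 -132.85949648000707
[0.76066602 0.11883231 0.122     ] 0.18781798967094115 -132.26195240549467
[ 0.63435444 -0.02016762  0.122     ] 0.20001425785786706 137.2113795442368
[0.48757101 0.11570118 0.122     ] 0.1898834768949339 46.519162928737146
[0.6182321  0.25348149 0.122     ] 0.1960046493408041 -43.39068021810282
[0.46247222 0.39691671 0.008     ] [0.34557906 0.27331789 0.008     ] 0.17011960486614566 -133.40282997455859
[0.34568079 0.26729682 0.004     ] [ 0.64760767 -0.0069979   0.004     ] 0.4079184225997643 -42.2545389841896
lip scene [0.49704868 0.1233044  0.115     ] [ 0.63646154 -0.0188594   0.115     ] dish scene [0.42940129 0.12724381 0.128     ]
cam pos [array([0.46975297, 0.19949694, 1.17057278]), array([-0.31233103, -0.79951557,  0.78972267])]
```

Call:
move_arm --commands '[0, 0, 0, -1, 0, 0, 0, -1, 0, 0, 0, -1, 0, 0, 0, -1, 0, 0, 0, -1, 0, 0, 0, -1, 0, 0, 0, -1, 0, 0, 0, -1, 0, 0, 0, -1, 0, 0, 0, -1, 0, 0, 0, -1, 0, 0, 0, -1, 0, 0, 0, -1, 0, 0, 0, -1]' --jaw 8 --force 20

```text
time: 1.85
eef_pos: [0.2619, 0.6217, 0.2195]
tcp_rot: [-0.659, 0.258, 0.659, 0.257]
contact_force: [1.0, 0.1, -0.2]
opening: 0.096
```

Call:
move_arm --commands '[0, 0.55, -1, 0, 0, 0.55, -1, 0, 0, 0.55, -1, 0, 0, 0.55, -1, 0, 0, 0.55, -1, 0, 0, 0.55, -1, 0, 0, 0.55, -1, 0, 0, 0.55, -1, 0, 0, 0.55, -1, 0, 0, 0.55, -1, 0, 0, 0.55, -1, 0, 0, 0.55, -1, 0, 0, 0.55, -1, 0, 0, 0.55, -1, 0, 0, 0.55, -1, 0, 0, 0.55, -1, 0, 0, 0.55, -1, 0, 0, 0.55, -1, 0, 0, 0, 0, 0]'

```text
time: 4.22
eef_pos: [0.4238, 0.1334, 0.2199]
tcp_rot: [-0.658, 0.259, 0.658, 0.259]
contact_force: [-0.2, 0.3, 0.2]
opening: 0.094
```

```bash
cat >> h.py <<'E'
def rel(p):
    s,t,Rm=st(); return Rm.T@(np.asarray(p)-t)/.025
def show():
    s,t,Rm=st();print("t",round(s["time"],2),"tcp",np.round(t,4),"yaw",round(np.degrees(np.arctan2(Rm[1,2],Rm[0,2])),2),"xax",np.round(Rm[:,0],3),"F",np.round(s["contact_force"],1),"op",round(s["opening"]*85.4,1),"q",np.round(s["qpos"],2))
E
python3 - <<'E'
from h import *
show(); print(rel([.430,.128,.134]))
E
```

```text
t 4.22 tcp [0.4238 0.1334 0.2199] yaw 136.98 xax [-0.001 -0.    -1.   ] F [-0.2  0.3  0.2] op 8.0 q [ 0.08 -0.25  2.12  0.    1.27 -2.31]
[ 3.43711091 -0.01327823 -0.33299556]
```

Call:
move_arm --commands '[1, 0, -0.33, 0, 1, 0, 0, 0, 0.5, 0, 0, 0, 0, 0, 0, 0]'

```text
time: 4.72
eef_pos: [0.4288, 0.1294, 0.1569]
tcp_rot: [-0.658, 0.258, 0.659, 0.258]
contact_force: [-0.4, 0.3, -0.5]
opening: 0.097
```

Run:
```python
from h import *
import cv2
show()
for n,(r0,r1,c0,c1) in dict(top=(150,270,200,330),scene=(150,240,165,330)).items():
    a=ctrl.read_camera(n)[r0:r1,c0:c1,::-1]; cv2.imwrite(f"pics/{n}1.png",cv2.resize(a,None,fx=4.5,fy=4.5,interpolation=cv2.INTER_CUBIC))
```

```text
t 4.72 tcp [0.4288 0.1294 0.1569] yaw 137.19 xax [-0.002  0.    -1.   ] F [-0.4  0.3 -0.5] op 8.3 q [ 0.07 -0.17  2.17  0.    1.14 -2.33]
```

View pics/top1.png

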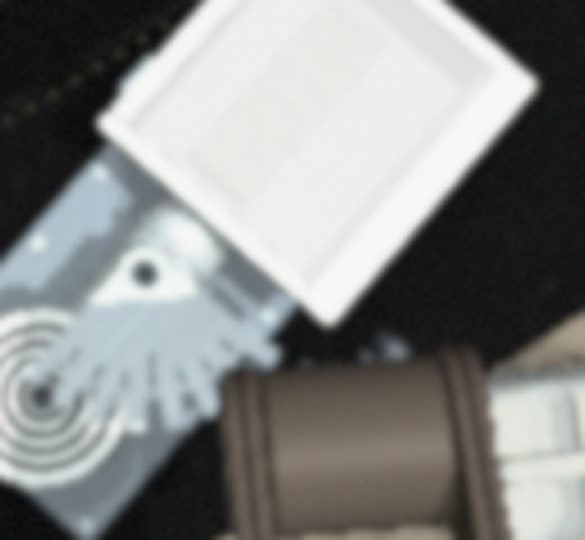

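View pics/scene1.png

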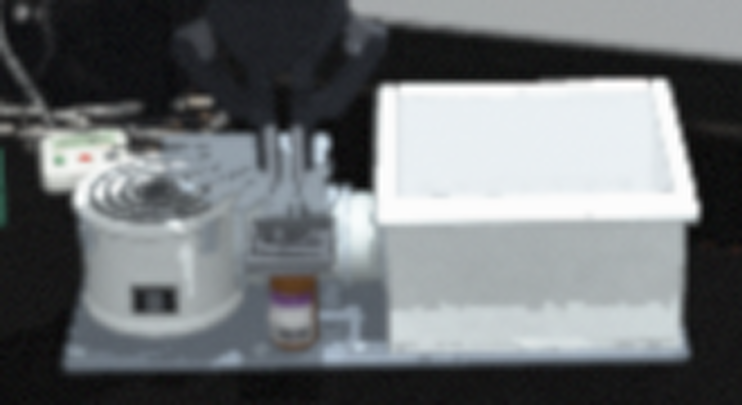

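Call:
move_arm --commands '[0.4, 0, 0, 0, 0.35, 0, 0, 0, 0.2, 0, 0, 0, 0, 0, 0, 0]'

```text
time: 5.32
eef_pos: [0.4293, 0.1289, 0.1334]
tcp_rot: [-0.658, 0.259, 0.659, 0.258]
contact_force: [0.1, -0.2, -0.2]
opening: 0.092
```

Run:
```python
from h import *
show()
```

```text
t 5.33 tcp [0.4293 0.1289 0.1334] yaw 137.14 xax [-0.001 -0.    -1.   ] F [ 0.1 -0.2 -0.2] op 7.8 q [ 0.06 -0.13  2.19  0.    1.09 -2.33]
```

Call:
move_arm --commands '[0.08, 0, 0, 0, 0.08, 0, 0, 0, 0.08, 0, 0, 0, 0, 0, 0, 0]' --jaw 13

```text
time: 5.82
eef_pos: [0.4296, 0.1289, 0.1279]
tcp_rot: [-0.658, 0.258, 0.658, 0.258]
contact_force: [-0.3, 0.3, -0.1]
opening: 0.153
```

Call:
move_arm --commands '[0.1, 0, 0, 0, 0.1, 0, 0, 0, 0, 0, 0, 0]'

```text
time: 6.2
eef_pos: [0.4295, 0.1289, 0.1228]
tcp_rot: [-0.658, 0.258, 0.658, 0.258]
contact_force: [-0.5, 0.7, 0.0]
opening: 0.149
```

Run:
```python
from h import *
import cv2
show()
a=ctrl.read_camera("scene")[165:240,205:275,::-1]; cv2.imwrite("pics/s2.png",cv2.resize(a,None,fx=8,fy=8,interpolation=cv2.INTER_CUBIC))
for z in(.14,.12,.1088): print(z,proj("scene",[.4295,.1289,z]))
```

```text
t 6.2 tcp [0.4295 0.1289 0.1228] yaw 137.15 xax [-0.001 -0.    -1.   ] F [-0.5  0.7  0. ] op 12.7 q [ 0.06 -0.12  2.2  -0.    1.06 -2.33]
0.14 [229.04177743 198.04885152]
0.12 [229.36984598 204.41398516]
0.1088 [229.55163251 207.94097833]
```

View pics/s2.png

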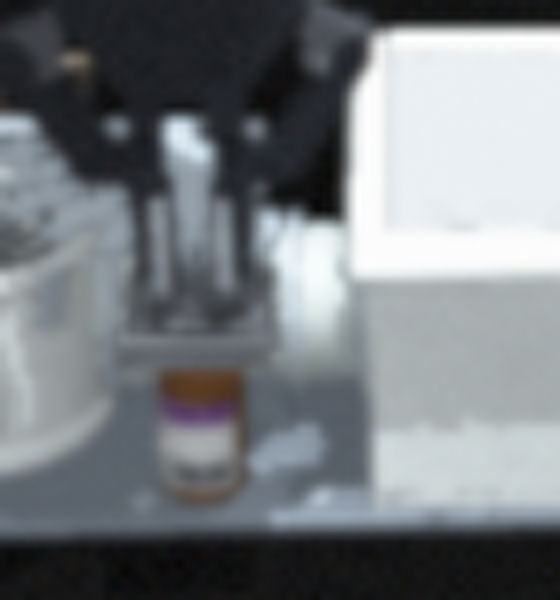

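Call:
move_arm --commands '[0.08, 0, 0, 0, 0, 0, 0, 0]'

```text
time: 6.5
eef_pos: [0.4296, 0.1289, 0.1209]
tcp_rot: [-0.658, 0.258, 0.658, 0.258]
contact_force: [-0.8, 0.1, -0.5]
opening: 0.154
```

Call:
move_arm --commands '[0.08, 0, 0, 0, 0, 0, 0, 0]'

```text
time: 6.75
eef_pos: [0.4296, 0.1289, 0.1189]
tcp_rot: [-0.658, 0.258, 0.658, 0.258]
contact_force: [0.6, -0.5, -0.2]
opening: 0.152
```

Run:
```python
from h import *
import cv2
a=ctrl.read_camera("scene")[165:240,205:275,::-1]; b=cv2.imread("pics/scene0.png")[165:240,205:275]
f=lambda x:cv2.resize(x,(350,375),interpolation=cv2.INTER_CUBIC)
cv2.imwrite("pics/s3.png",np.hstack([f(b),f(a)]))
```

```text
(no output)
```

View pics/s3.png

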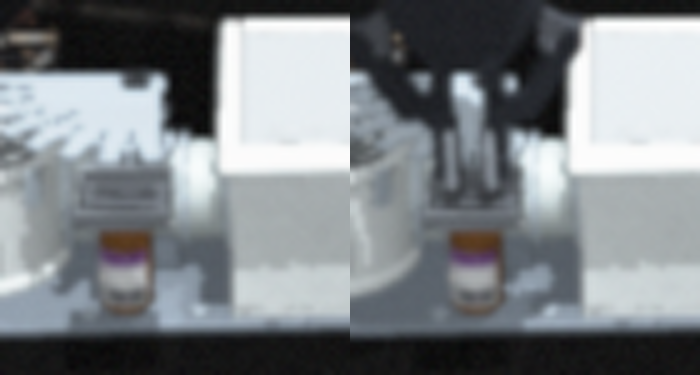

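Call:
move_arm --commands '[0.08, 0, 0, 0, 0, 0, 0, 0]'

```text
time: 7.05
eef_pos: [0.4296, 0.1289, 0.1169]
tcp_rot: [-0.658, 0.258, 0.658, 0.258]
contact_force: [-1.2, 1.0, -0.3]
opening: 0.153
```

Run:
```python
from h import *
show(); print(ctrl.tip_extent, [x for x in dir(ctrl) if x[0]!='_'])
```

```text
t 7.05 tcp [0.4296 0.1289 0.1169] yaw 137.15 xax [-0. -0. -1.] F [-1.2  1.  -0.3] op 13.1 q [ 0.06 -0.11  2.2  -0.    1.05 -2.33]
0.014 ['Unreachable', 'get_calibration', 'get_state', 'read_camera', 'sign_off', 'tip_extent']
```

Call:
move_arm --commands '[0.08, 0, 0, 0, 0, 0, 0, 0]'

```text
time: 7.3
eef_pos: [0.4295, 0.1289, 0.1148]
tcp_rot: [-0.658, 0.258, 0.658, 0.258]
contact_force: [0.3, -1.9, -0.0]
opening: 0.15
```

Call:
move_arm --commands '[0.08, 0, 0, 0, 0, 0, 0, 0, 0, 0, 0, 0]'

```text
time: 7.68
eef_pos: [0.4297, 0.1289, 0.1131]
tcp_rot: [-0.658, 0.258, 0.658, 0.258]
contact_force: [-0.3, -0.7, -0.2]
opening: 0.153
```

Run:
```python
from h import *
import cv2
show();print(ctrl.get_state()["joint_efforts"], ctrl.get_state()["wrist_torque"])
a=ctrl.read_camera("scene")[170:240,200:260,::-1]; b=cv2.imread("pics/scene0.png")[170:240,200:260]
f=lambda x:cv2.resize(x,(396,462),interpolation=cv2.INTER_CUBIC)
cv2.imwrite("pics/s4.png",np.hstack([f(b),f(a)]))
```

```text
t 7.67 tcp [0.4297 0.1289 0.1131] yaw 137.15 xax [-0.  0. -1.] F [-0.3 -0.7 -0.2] op 13.0 q [ 0.06 -0.1   2.21  0.    1.04 -2.33]
[-5.95815800e-05 -2.19046569e+01 -2.60659432e+01 -2.69095026e-04
  1.28336083e-03  1.47348493e-05] [ 0.03200632  0.04974141 -0.00549063]
```

View pics/s4.png

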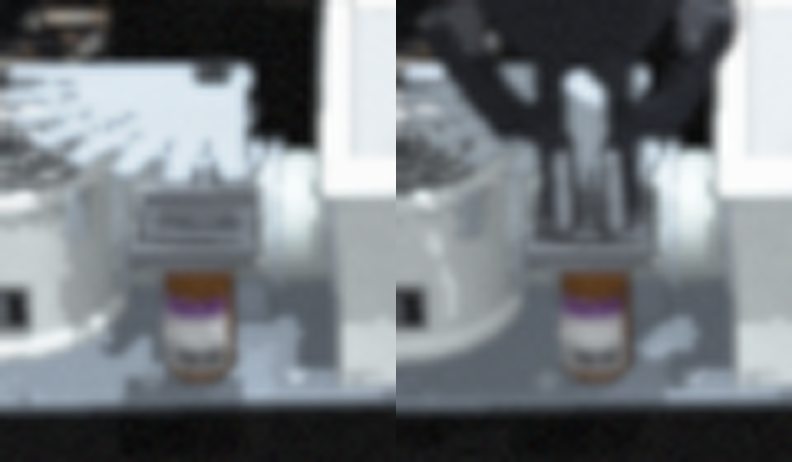

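Call:
move_arm --commands '[0.08, 0, 0, 0, 0, 0, 0, 0]'

```text
time: 7.98
eef_pos: [0.4295, 0.1289, 0.1108]
tcp_rot: [-0.658, 0.258, 0.658, 0.258]
contact_force: [-0.1, -0.7, -0.7]
opening: 0.154
```

Call:
move_arm --commands '[0.08, 0, 0, 0, 0, 0, 0, 0]'

```text
time: 8.22
eef_pos: [0.4299, 0.1289, 0.1094]
tcp_rot: [0.658, -0.258, -0.658, -0.258]
contact_force: [-1.0, 0.3, 1.6]
opening: 0.157
```

Run:
```python
from h import *
import cv2
show();print(ctrl.get_state()["joint_efforts"])
a=ctrl.read_camera("scene")[170:240,200:260,::-1]; b=cv2.imread("pics/scene0.png")[170:240,200:260]
f=lambda x:cv2.resize(x,(396,462),interpolation=cv2.INTER_CUBIC)
cv2.imwrite("pics/s5.png",np.hstack([f(b),f(a)]))
```

```text
t 8.22 tcp [0.4299 0.1289 0.1094] yaw 137.15 xax [ 0. -0. -1.] F [-1.   0.3  1.6] op 13.4 q [ 0.06 -0.1   2.21 -0.    1.03 -2.33]
[-2.51521968e-02 -2.13886088e+01 -2.54535860e+01  1.28369441e-02
 -1.34813776e-01  4.96340781e-04]
```

View pics/s5.png

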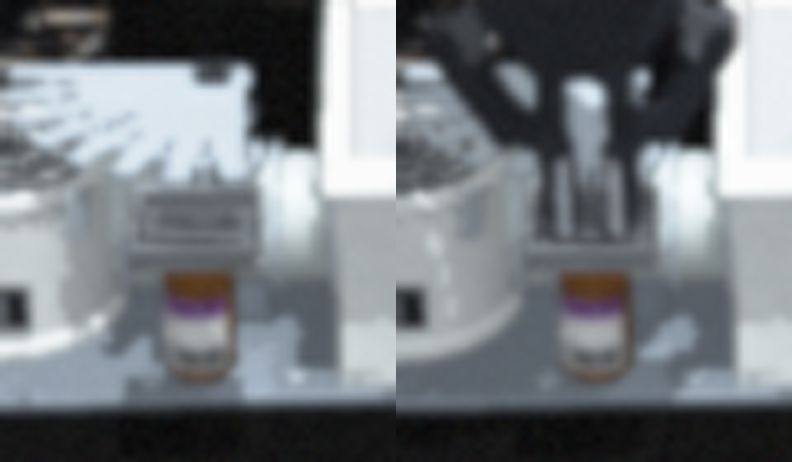

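Call:
move_arm --commands '[0.08, 0, 0, 0, 0.08, 0, 0, 0, 0, 0, 0, 0]'

```text
time: 8.65
eef_pos: [0.4297, 0.1288, 0.1052]
tcp_rot: [0.658, -0.258, -0.658, -0.258]
contact_force: [-1.9, -0.9, 5.8]
opening: 0.152
```

Call:
move_arm --commands '[0.08, 0, 0, 0, 0.08, 0, 0, 0, 0, 0, 0, 0]'

```text
time: 9.02
eef_pos: [0.4297, 0.1287, 0.1013]
tcp_rot: [-0.658, 0.258, 0.658, 0.258]
contact_force: [-2.3, -1.9, 6.1]
opening: 0.151
```

Call:
move_arm --commands '[0.08, 0, 0, 0, 0.08, 0, 0, 0, 0.06, 0, 0, 0, 0, 0, 0, 0]'

```text
time: 9.52
eef_pos: [0.4298, 0.1287, 0.0962]
tcp_rot: [-0.658, 0.258, 0.658, 0.258]
contact_force: [-3.5, -1.8, 8.8]
opening: 0.148
```

Call:
move_arm --commands '[0.06, 0, 0, 0, 0, 0, 0, 0]'

```text
time: 9.78
eef_pos: [0.4298, 0.1288, 0.0948]
tcp_rot: [-0.658, 0.258, 0.658, 0.258]
contact_force: [-3.7, -2.5, 8.8]
opening: 0.151
```

Run:
```python
from h import *
import cv2
show();print(ctrl.get_state()["joint_efforts"])
a=ctrl.read_camera("scene")[170:240,200:260,::-1]; b=cv2.imread("pics/scene0.png")[170:240,200:260]
f=lambda x:cv2.resize(x,(396,462),interpolation=cv2.INTER_CUBIC)
cv2.imwrite("pics/s6.png",np.hstack([f(b),f(a)]))
```

```text
t 9.78 tcp [0.4298 0.1288 0.0948] yaw 137.17 xax [-0.    -0.001 -1.   ] F [-3.7 -2.5  8.8] op 12.9 q [ 0.06 -0.07  2.22 -0.    1.   -2.33]
[ 2.94918297e-01 -1.91585720e+01 -2.35535610e+01  3.02369725e-01
 -9.17140469e-01  1.00689751e-02]
```

View pics/s6.png

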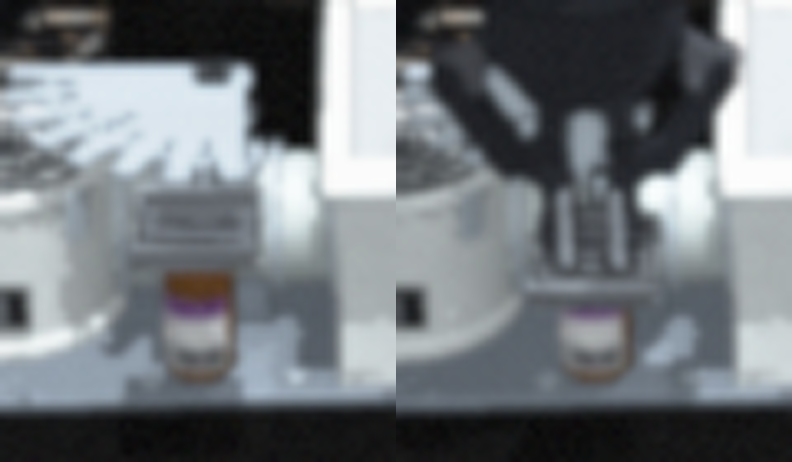

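Call:
move_arm --commands '[0.04, 0, 0, 0, 0, -0.005, 0.236, 0.5, 0, -0.005, 0.236, 0.5, 0, -0.005, 0.236, 0.5, 0, -0.005, 0.236, 0.5, 0, 0, 0, 0]'

```text
time: 10.58
eef_pos: [0.4144, 0.1462, 0.0942]
tcp_rot: [0.634, -0.315, -0.633, -0.314]
contact_force: [-3.1, -1.6, 8.8]
opening: 0.152
```

```bash
cat >> h.py <<'E'
STEM=np.array([.5225,.2275])
def pol():
    s,t,Rm=st();d=t[:2]-STEM;print("r",round(np.linalg.norm(d),4),"az",round(np.degrees(np.arctan2(d[1],d[0])),2))
E
python3 - <<'E'
from h import *
show();pol()
E
```

```text
t 10.57 tcp [0.4144 0.1462 0.0942] yaw 127.18 xax [ 0.001 -0.001 -1.   ] F [-3.1 -1.6  8.8] op 13.0 q [ 0.11 -0.1   2.24 -0.    1.   -2.11]
r 0.1353 az -143.05
```

Run:
```python
from h import *
import cv2
a=ctrl.read_camera("scene")[160:240,190:270,::-1]
b=ctrl.read_camera("top")[180:260,200:280,::-1]
f=lambda x:cv2.resize(x,(400,400),interpolation=cv2.INTER_CUBIC)
cv2.imwrite("pics/s7.png",np.hstack([f(a),f(b)]))
```

```text
(no output)
```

View pics/s7.png

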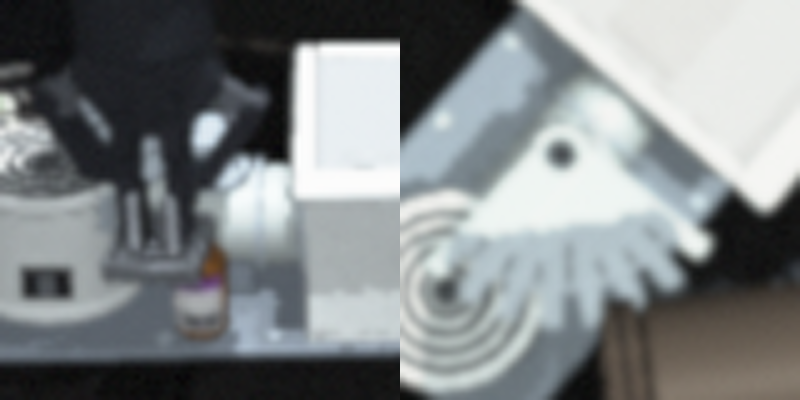

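Call:
move_arm --commands '[0, -0.005, 0.236, 0.5, 0, -0.005, 0.236, 0.5, 0, -0.005, 0.236, 0.5, 0, -0.005, 0.236, 0.5, 0, -0.005, 0.236, 0.5, 0, -0.005, 0.236, 0.5, 0, -0.005, 0.236, 0.5, 0, -0.005, 0.236, 0.5, 0, -0.005, 0.236, 0.5, 0, -0.005, 0.236, 0.5, 0, -0.005, 0.236, 0.5, 0, -0.005, 0.236, 0.5, 0, -0.005, 0.236, 0.5, 0, 0, 0, 0]'

```text
time: 12.42
eef_pos: [0.3879, 0.2178, 0.0945]
tcp_rot: [0.52, -0.478, -0.519, -0.48]
contact_force: [-3.0, -0.5, 8.5]
opening: 0.153
```

Call:
move_arm --commands '[0, -0.005, 0.19, 0.4, 0, 0, 0, 0, 0, 0, 0, 0]' --jaw 17

```text
time: 12.8
eef_pos: [0.3878, 0.2225, 0.0945]
tcp_rot: [0.512, -0.487, -0.511, -0.489]
contact_force: [-1.3, -0.0, 8.9]
opening: 0.203
```

Run:
```python
from h import *
import cv2
show();pol()
a=ctrl.read_camera("scene")[160:240,170:250,::-1]
b=ctrl.read_camera("top")[180:260,190:270,::-1]
f=lambda x:cv2.resize(x,(400,400),interpolation=cv2.INTER_CUBIC)
cv2.imwrite("pics/s8.png",np.hstack([f(a),f(b)]))
```

```text
t 12.8 tcp [0.3878 0.2225 0.0945] yaw 92.64 xax [ 0.003  0.001 -1.   ] F [-1.3 -0.   8.9] op 17.3 q [ 0.29 -0.08  2.22  0.    1.   -1.32]
r 0.1348 az -177.87
```

View pics/s8.png

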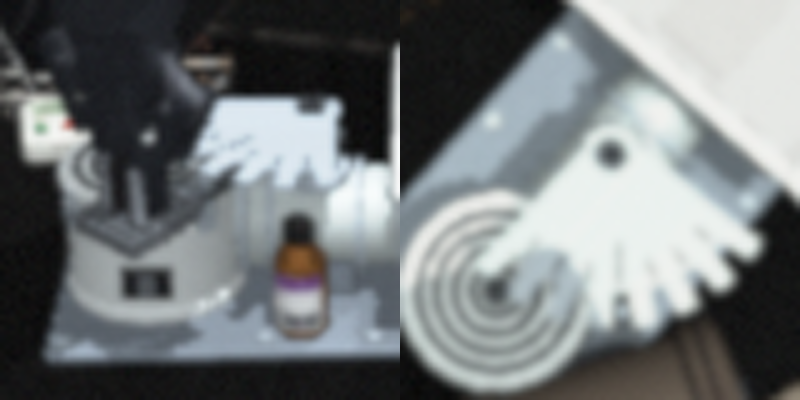

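Run:
```python
from h import *
f=lambda u,v,z: ray("top",(190+u/5-.4,180+v/5-.4),z)
s=f(610,153,.126);
for z in (.118,.123):
    p=f(622,298,z);d=p-s;print(s,p,np.hypot(*d[:2]),np.degrees(np.arctan2(d[1],d[0])))
```

```text
[0.5165926  0.00726004 0.126     ] [0.43680681 0.00268625 0.118     ] 0.07991678503528195 -176.71906326438238
[0.5165926  0.00726004 0.126     ] [0.43696331 0.00362115 0.123     ] 0.07971239263241274 -177.38352943484472
```

Call:
move_arm --commands '[0, 0, 0, 0, 0, 0, 0, 0]' --jaw 21

```text
time: 13.15
eef_pos: [0.388, 0.2222, 0.0946]
tcp_rot: [0.512, -0.487, -0.511, -0.489]
contact_force: [-1.7, -0.9, 8.5]
opening: 0.246
```

Run:
```python
from h import *
show();pol()
```

```text
t 13.15 tcp [0.388  0.2222 0.0946] yaw 92.65 xax [ 0.003  0.001 -1.   ] F [-1.7 -0.9  8.5] op 21.0 q [ 0.29 -0.08  2.22 -0.    1.   -1.32]
r 0.1346 az -177.74
```

Call:
move_arm --commands '[-0.08, 0, 0, 0, -0.08, 0, 0, 0, 0, 0, 0, 0]'

```text
time: 13.52
eef_pos: [0.3879, 0.2221, 0.0984]
tcp_rot: [0.512, -0.487, -0.511, -0.489]
contact_force: [-0.7, -1.0, 7.6]
opening: 0.243
```

Call:
move_arm --commands '[-0.08, 0, 0, 0, -0.08, 0, 0, 0, 0, 0, 0, 0]'

```text
time: 13.9
eef_pos: [0.3879, 0.2221, 0.1022]
tcp_rot: [0.512, -0.487, -0.511, -0.489]
contact_force: [-0.4, -0.9, 5.5]
opening: 0.242
```

Call:
move_arm --commands '[-0.1, 0, 0, 0, -0.1, 0, 0, 0, -0.1, 0, 0, 0, -0.1, 0, 0, 0, 0, 0, 0, 0]'

```text
time: 14.52
eef_pos: [0.3855, 0.2218, 0.1102]
tcp_rot: [-0.511, 0.489, 0.512, 0.488]
contact_force: [-0.8, 0.9, -0.2]
opening: 0.251
```

Call:
move_arm --commands '[-0.4, 0, 0, 0, -1, 0, 0, 0, -1, 0, 0, 0, -1, 0, 0, 0, 0, 1, 0, 0, 0, 1, 0, 0, 0, 0, 0, 0]' --jaw 13

```text
time: 15.4
eef_pos: [0.3355, 0.2196, 0.1962]
tcp_rot: [-0.512, 0.488, 0.512, 0.488]
contact_force: [-0.4, -0.3, -0.6]
opening: 0.149
```

Run:
```python
from h import *
import cv2
show();pol()
a=ctrl.read_camera("scene")[160:240,170:250,::-1]
b=ctrl.read_camera("top")[180:260,190:270,::-1]
f=lambda x:cv2.resize(x,(400,400),interpolation=cv2.INTER_CUBIC)
cv2.imwrite("pics/s9.png",np.hstack([f(a),f(b)]))
```

```text
t 15.4 tcp [0.3355 0.2196 0.1962] yaw 92.71 xax [ 0.  0. -1.] F [-0.4 -0.3 -0.6] op 12.8 q [ 0.33 -0.34  2.24  0.    1.25 -1.29]
r 0.1871 az -177.59
```

View pics/s9.png

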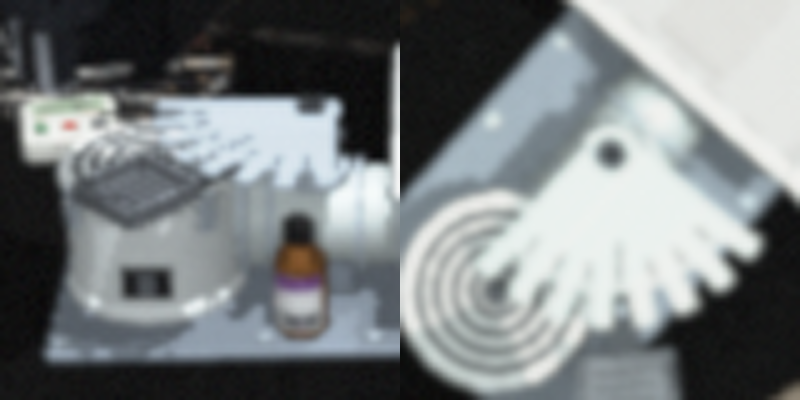

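Call:
move_arm --commands '[0, -0.92, -0.44, 0, 0, -0.92, -0.44, 0, 0, -0.92, -0.44, 0, 0, -0.92, -0.44, 0, 0, 0, 0, -1, 0, 0, 0, -1, 0, 0, 0, -1, 0, 0, 0, -1, 0, 0, 0, -1, 0, 0, 0, -1, 0, 0, 0, -1, 0, 0, 0, -1, 0, 0, 0, -0.9, 0, 0, 0, 0]'

```text
time: 17.25
eef_pos: [0.4313, 0.1797, 0.196]
tcp_rot: [-0.658, 0.259, 0.658, 0.259]
contact_force: [-0.1, 0.8, 0.3]
opening: 0.155
```

Call:
move_arm --commands '[0, 0.22, -0.93, 0, 0, 0.22, -0.93, 0, 0, 0.22, -0.93, 0, 0, 0.22, -0.93, 0, 0, 0.22, -0.93, 0, 0, 0.22, -0.93, 0, 0, 0.22, -0.93, 0, 0, 0.22, -0.93, 0, 0, 0, 0, 0]'

```text
time: 18.38
eef_pos: [0.538, 0.0196, 0.196]
tcp_rot: [-0.658, 0.259, 0.658, 0.259]
contact_force: [0.5, -0.4, 0.0]
opening: 0.154
```

Run:
```python
from h import *
import cv2
show();print(rel([.5365,.0216,.0894]))
a=ctrl.read_camera("scene")[100:250,150:350,::-1]
b=ctrl.read_camera("top")[130:280,170:370,::-1]
cv2.imwrite("pics/s10.png",np.hstack([cv2.resize(x,(800,600),interpolation=cv2.INTER_CUBIC) for x in (a,b)])[:, 800:])
cv2.imwrite("pics/s10b.png",cv2.resize(a,(800,600),interpolation=cv2.INTER_CUBIC))
```

```text
t 18.38 tcp [0.538  0.0196 0.196 ] yaw 137.01 xax [-0.  0. -1.] F [ 0.5 -0.4  0. ] op 13.2 q [-0.15  0.01  1.94  0.    1.2  -2.54]
[ 4.26537194 -0.01804846  0.09733193]
```

View pics/s10.png

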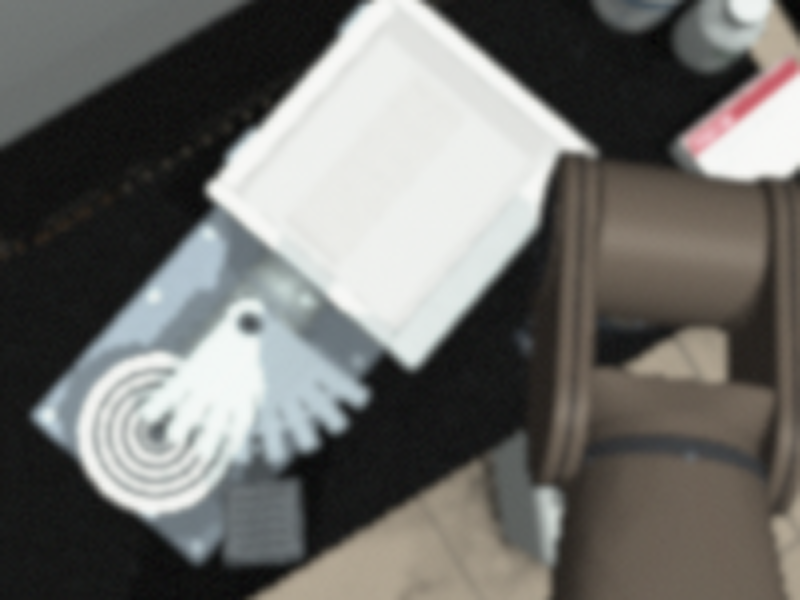

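View pics/s10b.png

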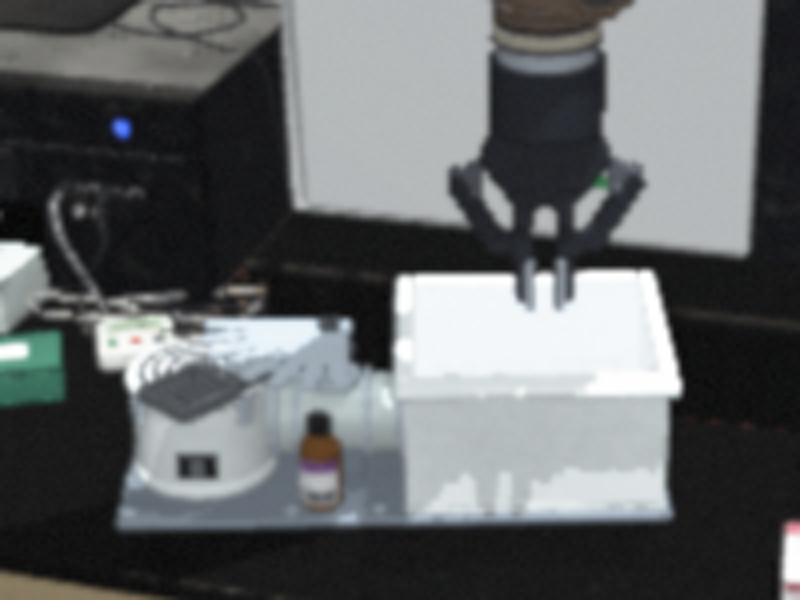

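Run:
```python
from h import *
for dz in(.02,.01,0,-.014): print(dz,proj("scene",[.538,.0196,.196+dz]))
f=lambda u,v,z: ray("top",(170+u/4-.4,130+v/4-.4),z)
s=f(249,321,.126);p=f(264,521,.126);d=p-s;print(s,p,np.hypot(*d[:2]),np.degrees(np.arctan2(d[1],d[0])))
```

```text
0.02 [285.70440225 173.04185642]
0.01 [285.6757143  176.43051744]
0 [285.64722697 179.79548085]
-0.014 [285.60767777 184.4670886 ]
[0.52316777 0.22736867 0.126     ] [0.38723874 0.22011031 0.126     ] 0.13612268487076395 -176.94341167103863
```

Call:
move_arm --commands '[1, 0, 0.1, 0, 1, 0, 0, 0, 1, 0, 0, 0, 1, 0, 0, 0, 0.27, 0, 0, 0, 0, 0, 0, 0]'

```text
time: 19.23
eef_pos: [0.535, 0.0232, 0.0894]
tcp_rot: [-0.658, 0.258, 0.658, 0.258]
contact_force: [-0.8, -0.8, 0.3]
opening: 0.155
```

Call:
move_arm --commands '[0, -0.4, 0, 0, 0, -0.2, 0, 0, 0, -0.2, 0, 0, 0, 0, 0, 0]'

```text
time: 19.73
eef_pos: [0.5492, 0.0377, 0.0896]
tcp_rot: [0.658, -0.258, -0.658, -0.258]
contact_force: [0.5, -0.5, -0.6]
opening: 0.152
```

Run:
```python
from h import *
import cv2
show();print(rel([.561,.048,.115]))
a=ctrl.read_camera("scene")[130:240,230:340,::-1]
cv2.imwrite("pics/s11.png",cv2.resize(a,(600,600),interpolation=cv2.INTER_CUBIC))
```

```text
t 19.73 tcp [0.5492 0.0377 0.0896] yaw 137.18 xax [ 0. -0. -1.] F [ 0.5 -0.5 -0.6] op 13.0 q [-0.12  0.16  1.98 -0.    1.   -2.51]
[-1.01639262 -0.6230712  -0.06875939]
```

View pics/s11.png

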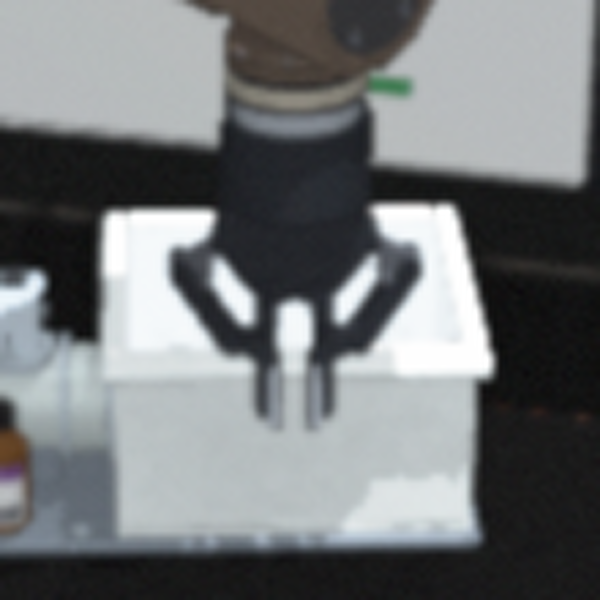

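Call:
move_arm --commands '[0, -0.1, 0, 0, 0, -0.06, 0, 0, 0, 0, 0, 0]'

```text
time: 20.15
eef_pos: [0.5515, 0.0404, 0.0893]
tcp_rot: [-0.658, 0.258, 0.658, 0.258]
contact_force: [0.1, -0.1, 0.5]
opening: 0.151
```

Call:
move_arm --commands '[0, -0.04, 0, 0, 0, 0, 0, 0]'

```text
time: 20.4
eef_pos: [0.5516, 0.0406, 0.0893]
tcp_rot: [-0.658, 0.259, 0.659, 0.258]
contact_force: [-3.1, -3.0, 1.6]
opening: 0.152
```

Call:
move_arm --commands '[0, -0.04, 0, 0, 0, 0, 0, 0]'

```text
time: 20.65
eef_pos: [0.5516, 0.0405, 0.0892]
tcp_rot: [-0.657, 0.259, 0.659, 0.257]
contact_force: [-5.6, -5.9, 3.8]
opening: 0.151
```

Call:
move_arm --commands '[0, -0.05, 0, 0, -0.08, 0, 0, 0, -0.08, 0, 0, 0, 0, 0, 0, 0]'

```text
time: 21.15
eef_pos: [0.5515, 0.0407, 0.0916]
tcp_rot: [-0.657, 0.26, 0.66, 0.256]
contact_force: [-4.3, -8.8, -2.0]
opening: 0.149
```

Call:
move_arm --commands '[-0.08, 0, 0, 0, -0.08, 0, 0, 0, 0, 0, 0, 0]'

```text
time: 21.52
eef_pos: [0.5517, 0.0408, 0.0956]
tcp_rot: [-0.657, 0.26, 0.66, 0.256]
contact_force: [-3.8, -8.7, -2.8]
opening: 0.152
```

Run:
```python
from h import *
import cv2
show()
a=ctrl.read_camera("scene")[130:240,230:340,::-1]
cv2.imwrite("pics/s12.png",cv2.resize(a,(600,600),interpolation=cv2.INTER_CUBIC))
```

```text
t 21.52 tcp [0.5517 0.0408 0.0956] yaw 137.2 xax [-0.005 -0.004 -1.   ] F [-3.8 -8.7 -2.8] op 13.0 q [-0.11  0.16  1.97 -0.01  1.02 -2.5 ]
```

View pics/s12.png

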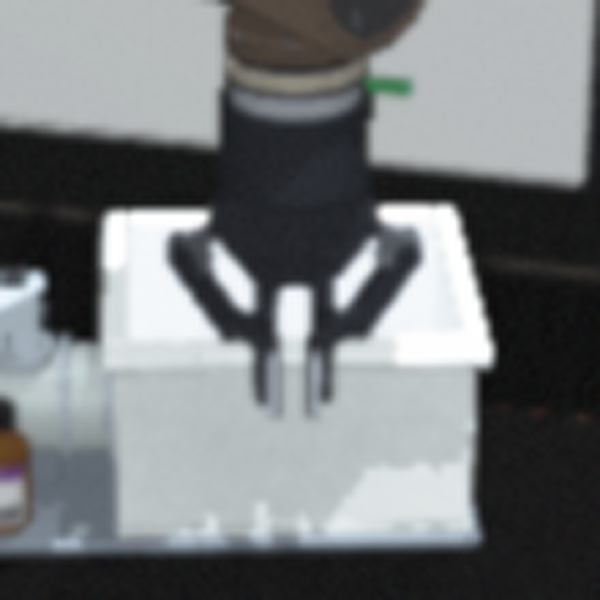

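Call:
move_arm --commands '[-0.2, -0.015, 0, 0, -0.2, -0.018, 0, 0, -0.2, -0.022, 0, 0, -0.2, -0.026, 0, 0, -0.2, -0.03, 0, 0, 0, 0, 0, 0]'

```text
time: 22.32
eef_pos: [0.5533, 0.0429, 0.121]
tcp_rot: [-0.657, 0.26, 0.66, 0.256]
contact_force: [-5.0, -7.2, -0.5]
opening: 0.152
```

Run:
```python
from h import *
import cv2
show()
a=ctrl.read_camera("scene")[130:240,230:340,::-1]
cv2.imwrite("pics/s13.png",cv2.resize(a,(600,600),interpolation=cv2.INTER_CUBIC))
```

```text
t 22.32 tcp [0.5533 0.0429 0.121 ] yaw 137.19 xax [-0.006 -0.004 -1.   ] F [-5.  -7.2 -0.5] op 12.9 q [-0.1   0.13  1.95 -0.01  1.07 -2.5 ]
```

View pics/s13.png

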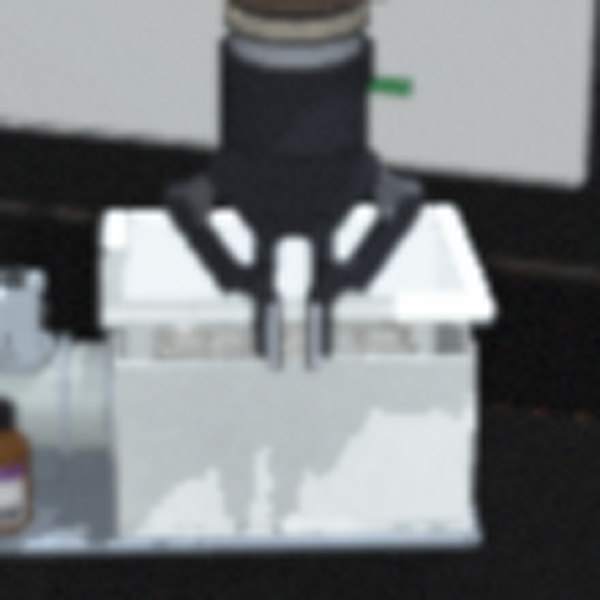

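Call:
move_arm --commands '[-0.32, -0.06, 0, 0, -0.32, -0.074, 0, 0, -0.32, -0.089, 0, 0, -0.32, -0.105, 0, 0, -0.32, -0.12, 0, 0, -0.32, -0.138, 0, 0, -0.32, -0.156, 0, 0, 0, 0, 0, 0]'

```text
time: 23.38
eef_pos: [0.5666, 0.0573, 0.1782]
tcp_rot: [-0.657, 0.26, 0.66, 0.257]
contact_force: [-7.2, -5.1, 4.1]
opening: 0.152
```

Run:
```python
from h import *
import cv2
show()
a=ctrl.read_camera("scene")[100:240,220:360,::-1]
cv2.imwrite("pics/s14.png",cv2.resize(a,(600,600),interpolation=cv2.INTER_CUBIC))
```

```text
t 23.38 tcp [0.5666 0.0573 0.1782] yaw 137.17 xax [-0.005 -0.003 -1.   ] F [-7.2 -5.1  4.1] op 13.0 q [-0.08  0.1   1.88 -0.    1.17 -2.47]
```

View pics/s14.png

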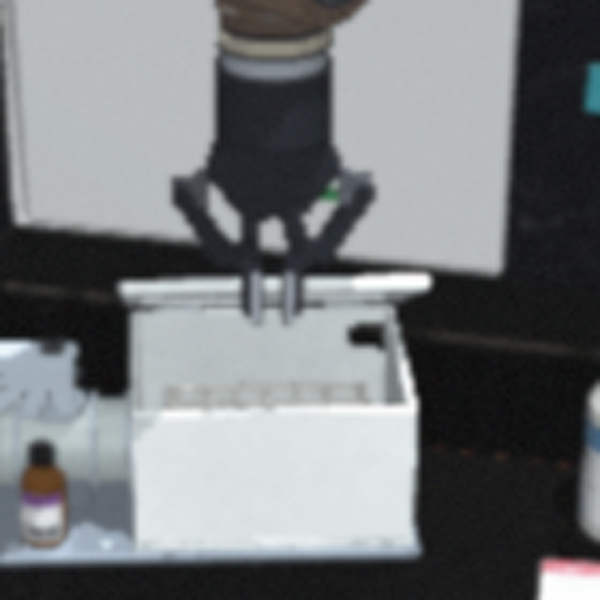

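Call:
move_arm --commands '[-0.32, -0.174, 0, 0, -0.32, -0.195, 0, 0, -0.32, -0.218, 0, 0, -0.32, -0.244, 0, 0, -0.32, -0.272, 0, 0, 0, 0, 0, 0]'

```text
time: 24.18
eef_pos: [0.5863, 0.0786, 0.2186]
tcp_rot: [-0.658, 0.259, 0.659, 0.258]
contact_force: [-4.3, -2.6, 3.2]
opening: 0.153
```

Run:
```python
from h import *
import cv2
show()
a=ctrl.read_camera("scene")[100:240,220:360,::-1]
cv2.imwrite("pics/s15.png",cv2.resize(a,(600,600),interpolation=cv2.INTER_CUBIC))
ux=np.array([.6807,.7325]);uy=np.array([-.7325,.6807])
mid=np.array([.561,.048]); hinge=mid+.19*ux
for th in (36,40,43,45,48):
    t=np.radians(th); e=hinge-.19*np.cos(t)*ux; z=.115+.19*np.sin(t)
    print(th,[np.round((proj("scene",[*(e+s*uy),z])-[220,100])*600/140) for s in(.1,-.1)])
```

```text
t 24.18 tcp [0.5863 0.0786 0.2186] yaw 137.17 xax [-0.002 -0.    -1.   ] F [-4.3 -2.6  3.2] op 13.1 q [-0.04  0.11  1.79 -0.    1.25 -2.43]
36 [array([117., 252.]), array([427., 246.])]
40 [array([117., 232.]), array([427., 226.])]
43 [array([117., 217.]), array([426., 211.])]
45 [array([117., 208.]), array([425., 202.])]
48 [array([117., 194.]), array([425., 188.])]
```

View pics/s15.png

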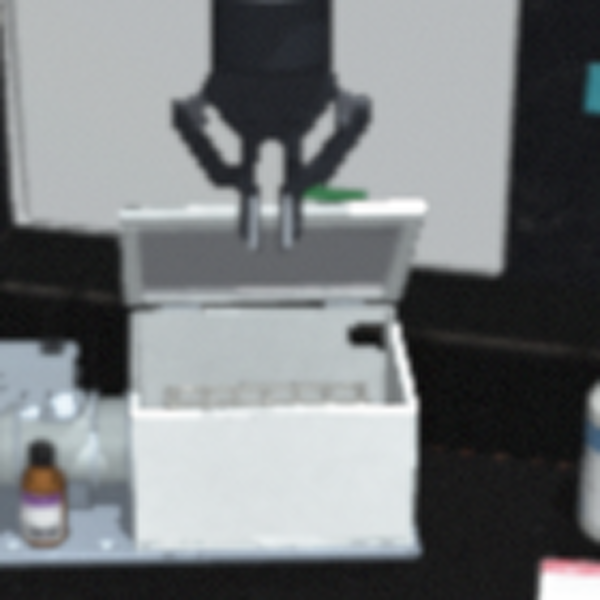

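Call:
move_arm --commands '[-0.1, -0.09, 0, 0, -0.1, -0.09, 0, 0, 0, 0, 0, 0]'

```text
time: 24.6
eef_pos: [0.5889, 0.0815, 0.2228]
tcp_rot: [-0.657, 0.259, 0.659, 0.258]
contact_force: [-4.6, -2.9, 2.2]
opening: 0.151
```

Call:
move_arm --commands '[0, 0.1, 0, 0, 0, 0.4, 0, 0, 0, 1, 0, 0, -0.5, 1, 0, 0, -0.5, 1, 0, 0, 0, 0, 0, 0, 0, 0, 0, 0]'

```text
time: 25.48
eef_pos: [0.5307, 0.018, 0.2482]
tcp_rot: [0.658, -0.258, -0.658, -0.259]
contact_force: [0.3, -0.2, 0.1]
opening: 0.151
```

Run:
```python
from h import *
import cv2
show()
s=ctrl.read_camera("scene")[:,:,::-1];t=ctrl.read_camera("top")[:,:,::-1]
cv2.imwrite("pics/s16.png",cv2.resize(s[100:240,220:360],(600,600),interpolation=cv2.INTER_CUBIC))
cv2.imwrite("pics/f_top.png",cv2.resize(t[80:300,150:400],(750,600),interpolation=cv2.INTER_CUBIC))
cv2.imwrite("pics/f_scene.png",cv2.resize(s[120:280,140:400],(780,480),interpolation=cv2.INTER_CUBIC))
```

```text
t 25.48 tcp [0.5307 0.018  0.2482] yaw 137.13 xax [ 0.001  0.001 -1.   ] F [ 0.3 -0.2  0.1] op 12.9 q [-0.16 -0.06  1.9   0.    1.3  -2.55]
```

View pics/s16.png

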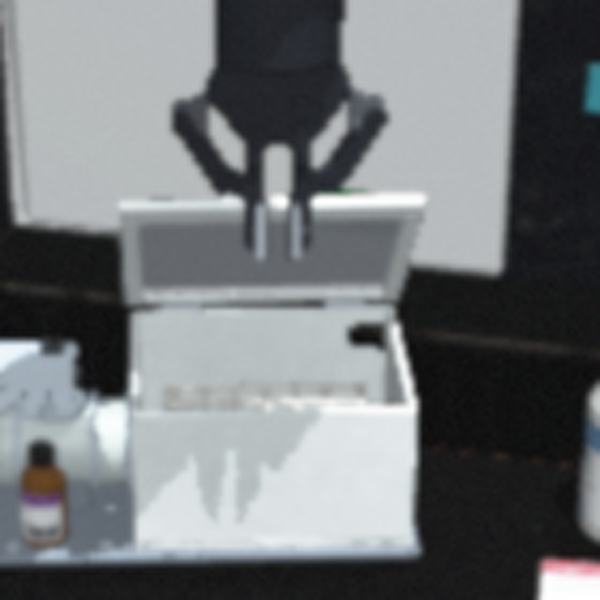

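View pics/f_top.png

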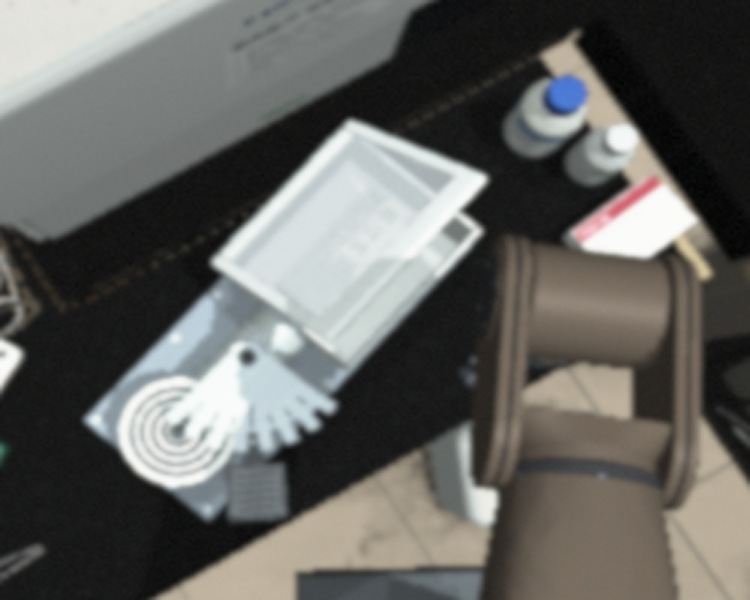

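View pics/f_scene.png

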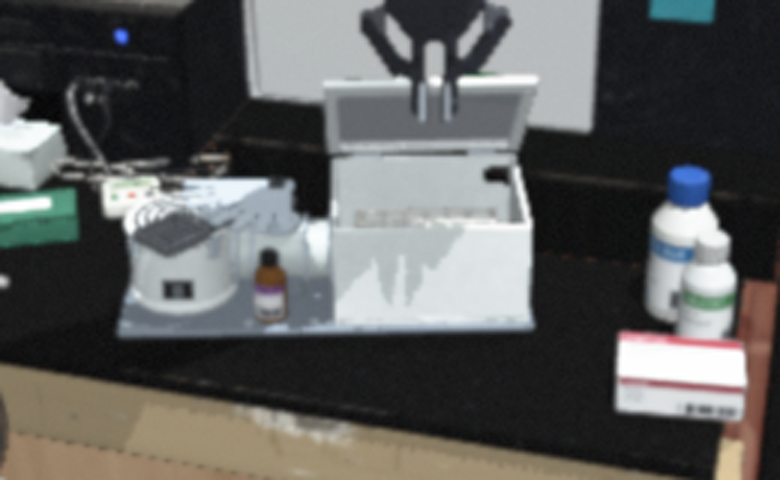

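Run:
```python
from h import *
for z in(.112,.128): print(z,(proj("scene",[.3875,.221,z])-[140,120])*3)
print(ctrl.sign_off())
```

```text
0.112 [171.77702717 241.93084607]
0.128 [170.50442832 227.05754047]
the job is handed in; nothing more can be done
None
```

The damper is set to half open and the lid stands at about 45°. I handed the job in at about 25.5 s of the 56 s allowed.

**Damper:** I pressed the thumb rest down about 15 mm, with 8.8 N at most. I then swung the lever 45° and let it up in small steps. The spring force fell steadily, from about 8.5 N to 5.5 N over 8 mm of rise. That means the pin went into the notch and was not stopped under the plate. From the top camera the lever is about 44° from its shut position; the neighbouring notches are 15° away, so it is the middle one. In the last scene picture the dish is nearer the height for lever up than for pin clear, but that check was rough.

**Lid:** The moves allow no tilt of the tool, so I could not hook the lip from below. Instead I pressed the finger sides against the lip's front edge and carried it up along its arc by friction, with about 10 N. After I backed off, the lid stayed at about 44–45°, measured from where the lip edge appears in the scene picture.

**Last checks:**
- The gripper was clear, with contact force near 0.
- In the last pictures the stain bottle, both white bottles and the carton look where they were. I did not measure their positions.
- I did not check the slide box and timer separately; they were only partly in the last pictures.

**Disagreement found:** At 13 mm opening the fingertips were about 10 mm behind the reported TCP, not 14 mm ahead as stated. Both touch and the camera showed this, and I allowed for it.

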